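Hold an incubator hinge block in the corner of the assembly jig

TASK

We are refitting the incubator door: first open the assembly jig by setting its clamp lever straight up. Then pick up the black hinge block and hold it flat on the jig plate, square in the corner, its long side firmly against the long fence and its end firmly against the short fence at the same time, and finish while still holding and pressing it there so that a colleague can fasten it. Leave the lever upright and do not disturb the other things on the bench.

Things in the scene. Friction and masses are not known exactly. Their poses are not given: they have to be found in the camera images.
- jig: The assembly jig, fixed to the bench: an aluminium plate 180 mm (its x) by 280 mm (its y), 10 mm thick, carrying two fences and a clamp lever. Its origin is on the underside (bench height); the plate spans x -90 to +90 and y -165 to +115 mm in its frame, its top at z = 10 mm. Its x axis points roughly away from the robot, its y axis roughly to the robot's left; z up.
- fence_long: Long dark steel fence, a bar 14 mm thick (its x), 150 mm long (its y), standing 20 mm above the plate along the jig's far side. Origin at the centre of its underside, on the plate's top, at jig x = +67, y = +27 mm; axes parallel to the jig's. The face to press against looks to -x, at jig x = +60 mm.
- fence_short: Short dark steel fence, a bar 110 mm long (its x), 14 mm thick (its y), standing 20 mm above the plate, square to the long one on the jig's -y side. Origin at the centre of its underside, on the plate's top, at jig x = 0, y = -67 mm; axes parallel to the jig's. The face to press against looks to +y, at jig y = -60 mm.
- corner (a point): The inner corner, where the inner faces of the two fences meet at the plate's top (jig x = +60, y = -60, z = 10 mm). Axes as the jig's: the free space is towards -x and +y.
- clamp_lever (a joint): Angle of the clamp lever from straight up, rad: 0 is upright, negative leans to the jig's -x side (towards the robot), positive leans to its +x side; range -1.1 to 1.1, no stop at upright. The hinge is level, along the jig's y. It is stiff (about 0.12 N m, some 2 N at the knob) and stays where it is left. It starts leaning towards the robot.
- lever_pivot (a point): The lever's hinge axis, midway between two grey cheeks 50 mm long (jig x), 8 mm thick and 34 mm apart over their outsides (jig y), whose tops are 55 mm above the bench; jig x = -30, y = -123, z = 45 mm, outside the short fence.
- lever_knob (a point): Centre of the black ball knob, 24 mm in diameter, on the lever's end, 70 mm from the hinge axis; the lever itself is a 10 mm steel rod. It moves with the lever.
- hinge_block: Loose, black plastic, 0.10-0.20 kg: foot 64 (x) by 48 (y) by 24 mm high; along the middle of its top, a tongue 44 long (x), 16 thick (y), from 24 to 60 mm height. Origin: centre of the underside; same turned half round. Pinch the tongue by its broad faces. Its foot slides easily on the jig (friction about 0.25). Seated: origin 24 mm from the long fence, 32 mm from the short one.
- latch_block: Bystander: black latch block, a 46 mm square foot 14 mm high with a round boss 30 mm in diameter, 30 mm high in all. Origin at the centre of its underside.
- jar: Bystander: empty glass jar, 64 mm in diameter, 62 mm high. Origin at the centre of its underside.
- feed_cup: Bystander: small yellow feed cup, 40 mm in diameter, 30 mm high. Origin at the centre of its underside.
- pen: Bystander: black pen lying flat, 145 mm long (its x), 10 mm high. Origin at the underside, about mid-length.
- syringe: Bystander: feeding syringe lying flat, about 125 mm long (its x), 13 mm high. Origin at the underside of the barrel.
- screwdriver: Bystander: screwdriver lying beyond the small things, along its x, about 200 mm long and 30 mm high.
Mind the look-alikes: they are no part of the job. Leave any blue or purple look-alike of the hinge_block alone.

How it is judged:
By the outcome, as a careful person would: the job done as asked, in the order asked, and still so for the second after the job is handed in, while the arm keeps its last pose, push and grip.
It also fails if it takes over 64 s, if anything falls off the work surface, if the arm or the gripper's body presses on something with over 40 N, if the wrist force passes 120 N, or if a joint passes its speed limit or range.

ROBOT

A 6-joint arm with a two-finger parallel gripper is mounted at the origin on the work surface. World frame = base frame: x ahead of the robot, y to its left, z up, the work surface at z = 0. Lengths are in m, angles in rad, forces in N, time in s.
With the tool pointing down it reaches from about 0.375 to 0.9 m from the base axis. Payload 3.1 kg.
Tool frame: the origin (TCP) lies at the centre of the arm's flange, where the gripper is bolted on; the fingertips stand robot.tip_extent ahead of it and the grasp point (between the pads) lies 164 mm ahead of it (robot.tip_extent is the distance from the TCP to the fingertips, in m); z points along the fingers, y is the line along which they close (so a half turn about z gives the same grasp; the last joint's range is limited). The gripper opens to 87 mm and grips with 3 to 60 N. Pads are 19 mm wide; open, the fingers measure 117 mm over their backs; the gripper's body (75 mm by 190 mm) begins 51 mm behind the grasp point.
Start: joints at [-1.347, 0.527, 1.433, -0, 1.181, -0.178], TCP at [0.245, -0.575, 0.405] pointing down, gripper open.
Joint ranges: [-3.08, 3.08], [-0.75, 2.2], [0.22, 2.44], [-1.43, 4.57], [0, 2.65], [-2.85, 2.85]. Speed limits (rad/s): [2.79, 2.79, 3.14, 3.14, 3.14, 3.14].

INTERFACE

Orientations are given as a unit quaternion [x, y, z, w].
In Python, from rig import get_obs, camera, hand_in, cut_out, robot gives the robot as it stands.
- The arm moves only by the tool step_arm, never from a script. Its argument "rows" is a list of rows, each a list of 6 numbers: the shift along the world's x, y, z in m, then the turn, a rotation vector about the world's x, y, z in degrees. A call has 1 to 12 rows; each row shifts and turns the commanded pose from where the row before left it; what a row does not reach is not made up. A row lasts 1/8 s, in which the tool goes at most 62.5 mm and 10.7 degrees, less where a joint would pass 70% of its speed; a pose out of reach is approached as far as the arm can. A call is refused whole if a number of a shift passes 0.0625 or a number of a turn 10.7, either way. A call with a gripper value outside its range is refused whole. "jaw" is the finger opening in m, from 0 to 0.087, set as the call begins (left out, the last holds). The fingers move at their own pace and stop on an object; "squeeze" is the grip in N (left out, the last holds). Time passes only in rows, so rows that do not move let the fingers close. It gives the time, the measured TCP pose, the force, the opening and the grip force at its end, in the units of the state.
- get_obs(): the state, without advancing time (a new reading comes with each control period).
- camera(name): name is "scene" or "top" or "wrist"; returns a dict with "pixels" (480x640x3 uint8, blue, green, red), "depth" (480x640 float32, m along the optical axis (not along the pixel's ray), 0 where there is no reading), "fov_y" (degrees; the focal length in pixels is half the picture's height over the tangent of half this angle, whatever the lens; pixels are square), "cx", "cy" (the principal point, pixels), "extrinsics" (4x4, takes a point from camera to world coordinates); the wrist camera has in their place "mount" (4x4, takes a point from camera to tool coordinates, whose origin is the TCP and whose axes are the flange's). Camera axes: x right, y up, looking along -z (the intrinsics and any distortion apply to the point x, -y, -z); pixel columns grow to the right and rows downward; lengths in m; the calibration is good to about 2 mm. A picture is of the moment at which its call begins: read the wrist's pose just before it.
- hand_in(): hands the job in; it is judged then, once.
Trained networks look in the newest picture that a camera, given by its name, has taken for a name from the list of things; names that differ only in an ending like _2 or _b are one class to them, and where a whole thing is asked for, a point or a joint stands for the part that bears it (a point fixed in the world has none). Each returns a list of dicts, best first, with "confidence" (0 to 1); they miss things now and then, are a little off and sometimes report something else, mostly with a low value. They report only what shows in the picture. A call takes as long as a camera call. They do not tell look-alikes from the thing itself.
- cut_out(label, camera): "region" (480x640 bool, what is visible of it) and "extent" ([centre column, centre row, width, height] in pixels, round what is visible of it).
The state is a dict: "time": time; "q": joint angles; "joint_velocities": joint speeds; "joint_torque": joint torques, N m; "position": TCP position; "tool_rot": TCP orientation; "ft_force": force on the tool from outside, world axes, zero at the start; "moment": the same for the moment, N m; "grip_width": finger opening in m; "grip_force": force on a finger pad.
Only numpy, scipy, OpenCV 4.12 (cv2) and the standard library are available. Lean on these libraries where they do the work, as an engineer would, in place of code of your own. Each camera call takes 0.05 s, during which the arm holds its last target. There are 200 camera calls.

## Working session

There is one attempt and no reset: what is moved stays moved. The work goes in short steps, Python scripts to look and compute and a tool call to move; the robot and the scene stay as the last step left them, time stands still between calls to the robot, and variables do not carry over. Pictures are saved under pics/ and viewed, at most 10 in all, crops included, and the job is handed in when it is done.

Besides the shell and the picture viewer there is one more tool, called after "Call:" by a JSON object that holds its "name" and its "arguments", one argument or row to a line. step_arm: Moves the arm, as the interface text tells. Its arguments: {"type":"object","properties":{"rows":{"type":"array"},"jaw":{"type":"number"},"squeeze":{"type":"number"}},"required":["rows"]}

```bash
mkdir -p pics; ls; cat > h.py <<'E'
import numpy as np, cv2
from rig import get_obs, camera, hand_in, cut_out, robot
from scipy.spatial.transform import Rotation as R
def cloud(c, ext=None):
    h,w=c["depth"].shape; f=h/2/np.tan(np.radians(c["fov_y"])/2)
    u,v=np.meshgrid(np.arange(w),np.arange(h)); d=c["depth"]
    P=np.stack([(u-c["cx"])/f*d,-(v-c["cy"])/f*d,-d,np.ones_like(d)],-1)
    T=c["extrinsics"] if ext is None else ext
    return (P@np.asarray(T).T)[...,:3]
def wristT(o):
    T=np.eye(4);T[:3,:3]=R.from_quat(o["tool_rot"]).as_matrix();T[:3,3]=o["position"];return T
E
python3 - <<'E'
from h import *
o=get_obs(); print(o, robot.tip_extent)
for n in ["top","scene"]:
    c=camera(n); cv2.imwrite(f"pics/{n}1.png",c["pixels"]); P=cloud(c)
    print(n,{k:(v if np.size(v)<2 else np.round(v,3).tolist()) for k,v in c.items() if k not in("pixels","depth")})
    np.savez(f"{n}.npz",P=P,px=c["pixels"])
    for l in ["hinge_block","jig","fence_long","fence_short","lever_knob","latch_block","jar","feed_cup","pen","syringe","screwdriver"]:
        for r in cut_out(l,n)[:4]:
            m=r["region"]&(c["depth"]>0); q=P[m]
            print(l,round(r["confidence"],2),np.round(r["extent"]).tolist(),np.round(np.median(q,0),3) if len(q) else None, np.round(np.percentile(q[:,2],98),3) if len(q) else None)
E
```

```text
pics
{'time': 0.0, 'q': array([-1.34648920e+00,  5.28471103e-01,  1.43385859e+00, -4.22968358e-05,
        1.18140691e+00, -1.78513311e-01]), 'joint_velocities': array([-8.26072849e-04, -1.36224913e-03, -3.49718689e-04,  3.99607468e-05,
        2.45046811e-04,  3.03725746e-04]), 'joint_torque': array([ 7.88881425e-04, -4.40038562e+01, -1.76591635e+01,  6.33549294e-02,
        5.82338660e-02, -1.58999601e-04]), 'position': array([ 0.24494956, -0.57464148,  0.40378209]), 'tool_rot': array([ 9.79783263e-01,  2.00059010e-01, -4.40943004e-05, -1.07124667e-03]), 'ft_force': array([-0.39001379, -0.17952696, -1.16982191]), 'moment': array([-0.0051102 ,  0.00590822,  0.05106818]), 'grip_force': 0.0, 'grip_width': 0.08707472884797626} 0.1822
top {'fov_y': 43.29163135927736, 'cx': 320.90593597647546, 'cy': 240.4794266375185, 'extrinsics': [[-0.01, 0.981, -0.195, 0.318], [-1.0, -0.011, -0.006, 0.071], [-0.008, 0.195, 0.981, 1.316], [0.0, 0.0, 0.0, 1.0]]}
hinge_block 0.95 [214.0, 347.0, 31.0, 35.0] [0.351 0.305 0.026] 0.064
hinge_block 0.94 [270.0, 337.0, 29.0, 31.0] [0.366 0.19  0.026] 0.063
hin
[... 1753 characters left out ...]
44.0] [ 0.518 -0.165  0.03 ] 0.034
lever_knob 0.77 [146.0, 227.0, 11.0, 43.0] [ 0.449 -0.214  0.095] 0.119
latch_block 0.63 [354.0, 290.0, 23.0, 24.0] [0.647 0.175 0.016] 0.033
jar 0.81 [320.0, 230.0, 28.0, 41.0] [0.48  0.143 0.039] 0.064
feed_cup 0.92 [420.0, 274.0, 20.0, 18.0] [0.628 0.317 0.019] 0.033
feed_cup 0.54 [388.0, 216.0, 28.0, 38.0] [0.477 0.297 0.025] 0.062
pen 0.7 [179.0, 380.0, 20.0, 79.0] [ 0.767 -0.163  0.009] 0.012
pen 0.66 [322.0, 230.0, 30.0, 42.0] [0.482 0.143 0.04 ] 0.064
pen 0.65 [196.0, 257.0, 143.0, 94.0] [ 0.524 -0.128  0.011] 0.066
syringe 0.78 [453.0, 230.0, 20.0, 41.0] [0.512 0.438 0.011] 0.016
screwdriver 0.72 [352.0, 338.0, 16.0, 75.0] [0.783 0.14  0.024] 0.028
```

```bash
python3 - <<'E'
from h import *
a=cv2.imread("pics/top1.png")[130:390,130:530]
cv2.imwrite("pics/crop1.png",cv2.resize(a,(800,520),interpolation=cv2.INTER_CUBIC))
b=cv2.imread("pics/top1.png")[265:375,185:305]
cv2.imwrite("pics/crop2.png",cv2.resize(b,(654,600),interpolation=cv2.INTER_CUBIC))
c=cv2.imread("pics/top1.png")
for p in [(214,347),(270,337),(218,294)]: print(p,np.median(c[p[1]-10:p[1]+10,p[0]-8:p[0]+8].reshape(-1,3),0))
E
```

```text
(214, 347) [126.  42.  98.]
(270, 337) [161.  70.  31.]
(218, 294) [22. 22. 22.]
```

View pics/crop1.png

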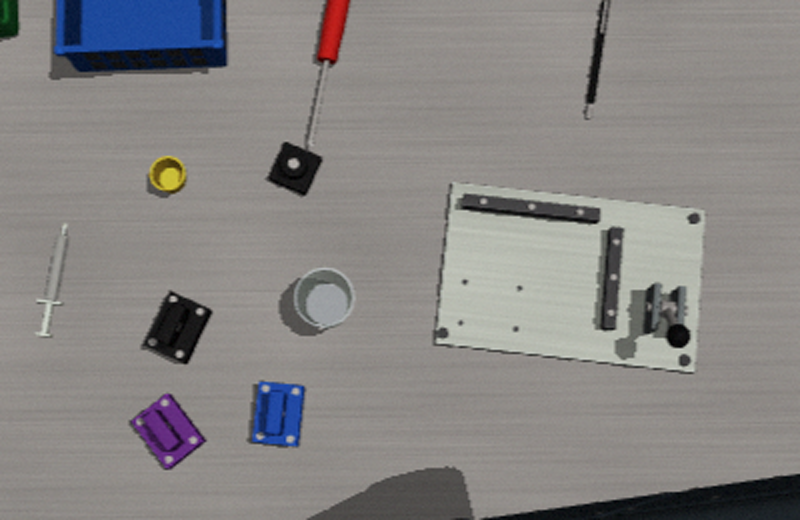

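View pics/crop2.png

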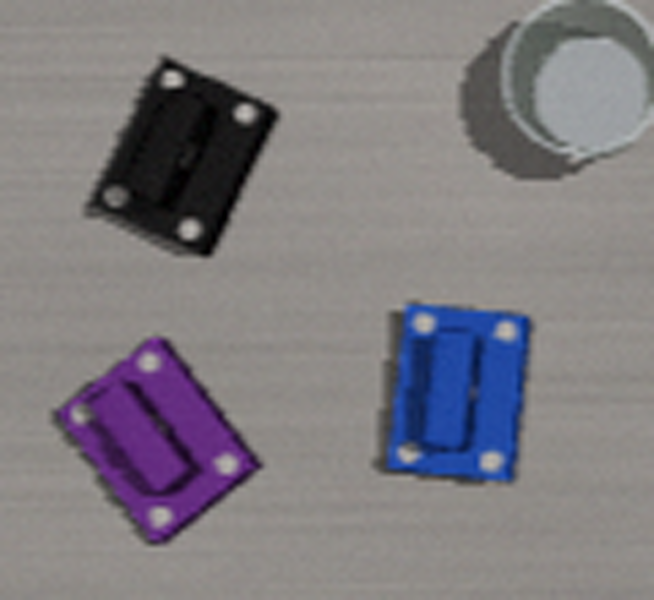

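Three hinge-shaped blocks in the top image: purple (214,347), blue (270,337), black (218,294). Only the one at (218,294) is black, and the enlarged crop confirms it, so that is the hinge_block. The jig is on the right, with its corner near (430,240). The lever knob at about (469,297) leans towards the robot.

```bash
cat > fit.py <<'E'
from h import *
from scipy.spatial import cKDTree
from scipy.optimize import minimize
def edge_fit(XY, w, h, x0):
    "fit a w x h rectangle to the filled region of points: count on a grid (soft IoU)"
    c=XY.mean(0); g=np.arange(-.25,.25,.001)
    G=np.stack(np.meshgrid(g,g),-1).reshape(-1,2)+c
    occ=(cKDTree(XY).query(G)[0]<.0015).astype(float)   # dilation symmetric
    def cost(p):
        d=(G-p[:2])@np.array([[np.cos(p[2]),-np.sin(p[2])],[np.sin(p[2]),np.cos(p[2])]])
        s=np.minimum(w/2-abs(d[:,0]),h/2-abs(d[:,1]))
        m=1/(1+np.exp(-s/.001)); return ((m-occ)**2).sum()
    return minimize(cost,x0,method="Nelder-Mead",options=dict(xatol=1e-5,fatol=.1,initial_simplex=np.array(x0)+np.array([[0,0,0],[.006,0,0],[0,.006,0],[0,0,.08]])))
if __name__=="__main__":
    for n in ["top","scene"]:
        P=np.load(n+".npz")["P"]; 
        def box(x0,x1,y0,y1,z0,z1):
            m=(P[...,0]>x0)&(P[...,0]<x1)&(P[...,1]>y0)&(P[...,1]<y1)&(P[...,2]>z0)&(P[...,2]<z1); return P[m]
        q=box(.2,.42,-.1,.1,-.02,.02); print(n,"bench z",np.median(q[:,2]))
        q=box(.4,.65,-.3,.06,.006,.04); print("plate z",np.median(q[:,2]),len(q))
        r=cv2.minAreaRect(q[:,:2].astype(np.float32)); print("plate rect",r)
        f=edge_fit(q[:,:2],.18,.28,[.511,-.12,-.07]); p=f.x
        u=np.array([np.cos(p[2]),np.sin(p[2])]);v=np.array([-u[1],u[0]])
        print("jig",p,f.fun,"origin",p[:2]+.025*v)
        q=box(.4,.65,-.3,.06,.024,.04); L=cut=None
        J=(q[:,:2]-(p[:2]+.025*v))@np.stack([u,v],1)
        a=J[(J[:,0]>.045)]; b=J[(J[:,0]<.05)&(J[:,1]<-.04)&(J[:,1]>-.09)]
        for k in (a,b): print("fence in jig",np.percentile(k,[2,50,98],axis=0).round(4).tolist(), len(k), np.polyfit(*(k.T[::-1] if k is a else k.T),1))
        q=box(.38,.55,-.28,-.18,.09,.15); print("knob",q.mean(0),q.min(0),q.max(0),len(q))
        J=(q[:,:2]-(p[:2]+.025*v))@np.stack([u,v],1); print(" in jig",J.mean(0),np.c_[J,q[:,2]].max(0),np.c_[J,q[:,2]].min(0))
        q=box(.40,.54,.24,.36,.016,.031); f=edge_fit(q[:,:2],.064,.048,[.465,.297,-.4]); print("foot",f.x,f.fun,len(q),cv2.minAreaRect(q[:,:2].astype(np.float32)))
        q=box(.40,.54,.24,.36,.05,.07); f=edge_fit(q[:,:2],.044,.016,[.465,.297,-.4]); print("tongue",f.x,f.fun,len(q),q[:,:3].mean(0),cv2.minAreaRect(q[:,:2].astype(np.float32)))
E
python3 fit.py
```

```text
top bench z 0.0007796247340206008
plate z 0.011233440864824473 10028
plate rect ((0.5257241129875183, -0.12006306648254395), (0.2486971765756607, 0.3600981831550598), 0.11536403745412827)
jig [ 0.51451588 -0.12496293 -0.12322298] 7901.930380187815 origin [ 0.51758866 -0.10015249]
fence in jig [[0.0493, -0.0677], [0.0659, 0.0228], [0.0742, 0.0984]] 501 [0.03590208 0.06491388]
fence in jig [[-0.0528, -0.0737], [-0.0027, -0.0665], [0.0482, -0.0599]] 337 [ 0.00131936 -0.06661369]
knob [ 0.43804138 -0.21307742  0.11391235] [ 0.42663985 -0.22610002  0.09040264] [ 0.45330495 -0.20264623  0.12286159] 117
 in jig [-0.06506437 -0.12184596] [-0.04947383 -0.11183321  0.12286159] [-0.07660083 -0.1343726   0.09040264]
foot [ 0.46183266  0.3015556  -0.42772451] 1142.873910564082 460 ((0.4620261490345001, 0.3018423616886139), (0.049490682780742645, 0.06395608186721802), 65.50177001953125)
tongue [ 0.46186676  0.30158591 -0.41984602] 95.53187404141349 177 [0.46162583 0.30131843 0.05996861] ((0.46207815408706665, 0.3015592098236084), (0.018194137141108513, 0.04345821589231491), 64.42493438720703)
scen
[... 390 characters left out ...]
[-0.0539, -0.0739], [0.0011, -0.0662], [0.048, -0.06]] 301 [-0.00225275 -0.0663222 ]
knob [ 0.44390271 -0.21245635  0.10827748] [ 0.42935495 -0.22515022  0.09031512] [ 0.45523576 -0.2025062   0.11977304] 139
 in jig [-0.060575   -0.12122229] [-0.04924538 -0.11155919  0.11977304] [-0.0752813  -0.13442552  0.09031512]
foot [ 0.46375706  0.3016082  -0.44019157] 1395.9836057542443 369 ((0.4620283246040344, 0.30228233337402344), (0.04806278645992279, 0.06778959929943085), 65.34010314941406)
tongue [ 0.46290953  0.3019286  -0.43012637] 166.33067260625415 123 [0.4654822  0.30087506 0.05960444] ((0.4622476398944855, 0.3021378219127655), (0.016119251027703285, 0.04582436755299568), 65.35069274902344)
```

Call:
{"name": "step_arm", "arguments": {
  "rows": [
    [0.0245, 0.0452, -0.004, 0, 0, -3.75],
    [0.0245, 0.0452, -0.004, 0, 0, -3.75],
    [0.0245, 0.0452, -0.004, 0, 0, -3.75],
    [0.0245, 0.0452, -0.004, 0, 0, -3.75],
    [0.0245, 0.0452, -0.004, 0, 0, -3.75],
    [0.0245, 0.0452, -0.004, 0, 0, -3.75],
    [0.0245, 0.0452, -0.004, 0, 0, -3.75],
    [0.0245, 0.0452, -0.004, 0, 0, -3.75],
    [0, 0, 0, 0, 0, 0],
    [0, 0, 0, 0, 0, 0]
  ],
  "jaw": 0.06,
  "squeeze": 12
}}

```text
time: 2.45
position: [0.4412, -0.2136, 0.373]
tool_rot: [0.998, -0.06, 0.0, 0.0]
ft_force: [0.3, -0.8, -0.4]
grip_width: 0.0599
grip_force: 0.0
```

```bash
python3 - <<'E'
from h import *
o=get_obs(); c=camera("wrist"); T=wristT(o)@np.asarray(c["mount"]); P=cloud(c,T)
print(o["position"],R.from_quat(o["tool_rot"]).as_matrix().round(3)[:,1],np.round(c["mount"],3).tolist(),c["fov_y"])
np.savez("w1.npz",P=P,px=c["pixels"]); cv2.imwrite("pics/w1.png",c["pixels"])
z=P[...,2];m=(z>.095)&(z<.14)&(c["depth"]>0)&(P[...,0]<.5)
# tips may show; knob near expected
m&=np.hypot(P[...,0]-.441,P[...,1]+.213)<.03
q=P[m]; print(len(q))
if len(q)>10:
    from scipy.optimize import least_squares
    print(q.mean(0),q.max(0),q.min(0)); s=least_squares(lambda p:np.linalg.norm(q-p,axis=1)-.012,[.441,-.213,.108],loss="soft_l1",f_scale=.001); print(s.x,s.cost)
E
```

```text
[ 0.44116552 -0.21361296  0.37296222] [-0.119 -0.993  0.001] [[-0.0, 0.968, 0.252, 0.069], [1.0, 0.0, 0.0, 0.0], [0.0, 0.252, -0.968, 0.021], [0.0, 0.0, 0.0, 1.0]] 66.71618925420206
915
[ 0.44096885 -0.21479091  0.11214702] [ 0.45048526 -0.20292298  0.11786845] [ 0.42774272 -0.22644621  0.09500257]
[ 0.43860772 -0.21451223  0.10448449] 0.00010754841793812391
```

View pics/w1.png

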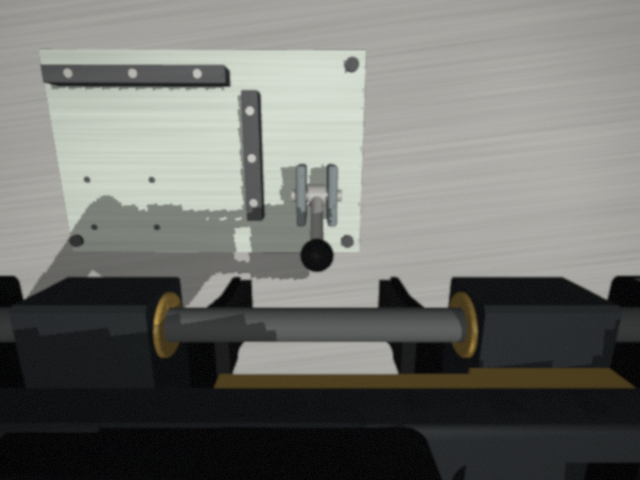

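The wrist view shows the knob at (317,256), centred between the fingers. The long fence (42–228, 75), the short fence (251,155) and the cheeks (317,195) are all clear, so I'll refine the jig pose here.

```bash
python3 - <<'E'
from h import *
P=np.load("w1.npz")["P"]; z=P[...,2]
vis=np.zeros(z.shape,bool); vis[30:275]=1
b=P[20:45,450:600].reshape(-1,3); print("bench z",np.median(b[:,2])); off=np.median(b[:,2])
o0=np.array([.5178,-.0998]); 
for it in range(3):
    th=-.122 if it==0 else th
    u=np.array([np.cos(th),np.sin(th)]);v=np.array([-u[1],u[0]]);A=np.stack([u,v],1)
    J=(P[...,:2]-o0)@A
    # fence tops
    m=vis&(z>.025)&(z<.036)
    a=J[m&(J[...,0]>.05)&(J[...,0]<.085)&(J[...,1]>-.06)]; s=J[m&(abs(J[...,1]+.067)<.016)&(abs(J[...,0])<.045)]
    def edges(K,ax,lo,hi,nb=12):
        E=[]
        for t in np.linspace(lo,hi,nb+1)[:-1]:
            k=K[(K[:,1-ax]>t)&(K[:,1-ax]<t+(hi-lo)/nb),ax]
            if len(k)>15: E.append((t+(hi-lo)/nb/2,*np.percentile(k,[4,96])))
        E=np.array(E); return np.polyfit(E[:,0],E[:,1],1),np.polyfit(E[:,0],E[:,2],1)
    ea=edges(a,0,-.04,.095); es=edges(s,1,-.045,.045)
    pl=J[vis&(z>.006)&(z<.016)]
    ex=edges(pl,0,-.15,.10)[1]; ey=edges(pl[pl[:,0]>-.03],1,-.03,.08)
    print("th",th,"o",o0,"\n long",ea,"\n short",es,"\n far edge",ex,"y edges",ey)
    sl=np.mean([-ea[0][0],-ea[1][0],es[0][0],es[1][0]])
    cx=(ea[0][1]+ea[1][1])/2-.067 - 0; cy=(es[0][1]+es[1][1])/2+.067
    o0=o0+u*cx+v*cy; th+=sl
ck=P[vis&(z>.045)&(z<.062)]; Jc=(ck[:,:2]-o0)@A; k=(abs(Jc[:,0]+.03)<.04)&(abs(Jc[:,1]+.123)<.03)
print("cheeks",np.percentile(Jc[k],[2,50,98],axis=0),k.sum())
for p in [(-.03,-.123),(.06,-.06),(.036,-.028)]: print(p,o0+A@np.array(p))
print("knob jig",(np.array([.4386,-.2145])-o0)@A)
E
```

```text
bench z -0.0009817452953433392
th -0.122 o [ 0.5178 -0.0998] 
 long (array([0.00109545, 0.06045582]), array([-0.00056545,  0.07389776])) 
 short (array([-0.00074498, -0.0743531 ]), array([-4.41534472e-05, -6.11854863e-02])) 
 far edge [-0.00156283  0.08514472] y edges (array([-0.02819113, -0.15510135]), array([-0.63560869,  0.10478204]))
th -0.1223297808554224 o [ 0.51788185 -0.10058509] 
 long (array([0.00082586, 0.060288  ]), array([-0.00110052,  0.0737355 ])) 
 short (array([-0.00063517, -0.07357744]), array([ 0.00110728, -0.06045402])) 
 far edge [-0.00203107  0.08495456] y edges (array([-0.02900926, -0.15424891]), array([-0.63650179,  0.10561169]))
th -0.12214308420066826 o [ 0.51789159 -0.10060214] 
 long (array([0.00101555, 0.06027626]), array([-0.00091726,  0.07372406])) 
 short (array([-0.00081883, -0.07356194]), array([ 0.00091556, -0.06043828])) 
 far edge [-0.00185412  0.08494188] y edges (array([-0.03099772, -0.15421213]), array([-0.63724369,  0.10565929]))
cheeks [[-0.05232222 -0.14113926]
 [-0.02890181 -0.12277943]
 [-0.0064431  -0.10443637]] 1724
(-0.03, -0.123) [ 0.47312897 -0.2190307 ]
(0.06, -0.06) [ 0.57013435 -0.16746563]
(0.036, -0.028) [ 0.55021202 -0.13277988]
knob jig [-0.06482374 -0.12271005]
```

Call:
{"name": "step_arm", "arguments": {
  "rows": [
    [-0.0026, -0.0009, -0.033, 0, 0, -0.2],
    [0, 0, -0.04, 0, 0, 0],
    [0, 0, -0.03, 0, 0, 0],
    [0, 0, 0, 0, 0, 0]
  ]
}}

```text
time: 3.0
position: [0.4374, -0.2154, 0.2681]
tool_rot: [0.998, -0.063, -0.002, -0.001]
ft_force: [-0.8, -0.1, -0.5]
grip_width: 0.0598
grip_force: 0.0
```

Call:
{"name": "step_arm", "arguments": {
  "rows": [
    [0, 0, 0, 0, 0, 0],
    [0, 0, 0, 0, 0, 0],
    [0, 0, 0, 0, 0, 0],
    [0, 0, 0, 0, 0, 0]
  ],
  "jaw": 0.0,
  "squeeze": 15
}}

```text
time: 3.5
position: [0.4385, -0.2142, 0.2704]
tool_rot: [0.998, -0.062, 0.001, 0.0]
ft_force: [-0.2, 0.6, 0.2]
grip_width: 0.0278
grip_force: 0.0
```

Call:
{"name": "step_arm", "arguments": {
  "rows": [
    [0, 0, 0, 0, 0, 0],
    [0, 0, 0, 0, 0, 0],
    [0.0081, -0.001, 0.004, 0, 0, 0],
    [0.0085, -0.001, 0.0029, 0, 0, 0],
    [0.0088, -0.0011, 0.0018, 0, 0, 0],
    [0.0091, -0.0011, 0.0006, 0, 0, 0],
    [0, 0, 0, 0, 0, 0],
    [0, 0, 0, 0, 0, 0],
    [0, 0, 0, 0, 0, 0]
  ]
}}

```text
time: 4.62
position: [0.4733, -0.2187, 0.2792]
tool_rot: [0.998, -0.062, 0.001, 0.0]
ft_force: [0.8, -3.1, 1.8]
grip_width: 0.0228
grip_force: 15.0
```

```bash
cat > knob.py <<'E'
from h import *
from scipy.optimize import least_squares
o0=np.array([.5179,-.1006]);th=-.1222;A=np.array([[np.cos(th),-np.sin(th)],[np.sin(th),np.cos(th)]])
o=get_obs(); print(o["position"],o["ft_force"].round(2),o["grip_width"],o["grip_force"])
for n in ["wrist","top","scene"]:
    o=get_obs(); c=camera(n); P=cloud(c,wristT(o)@np.asarray(c["mount"]) if n=="wrist" else None)
    J=(P[...,:2]-o0)@A; m=(np.hypot(J[...,0]+.03,J[...,1]+.123)<.03)&(P[...,2]>.095)&(P[...,2]<.135)
    m&=c["pixels"].max(-1)<70
    q=np.c_[J[m],P[m][:,2]]
    if len(q)>20:
        s=least_squares(lambda p:np.linalg.norm(q-p,axis=1)-.012,[-.03,-.123,.115],loss="soft_l1",f_scale=.001); print(n,len(q),s.x,"angle",np.arctan2(s.x[0]+.03,s.x[2]-.045))
    cv2.imwrite(f"pics/k_{n}.png",c["pixels"])
E
python3 knob.py
```

```text
[ 0.47335    -0.21867995  0.27920464] [ 0.8  -3.11  1.78] 0.02280599176202987 15.0073975691339
wrist 2044 [-0.02075542 -0.12280994  0.10981328] angle 0.14167847885396062
scene 339 [-0.02741496 -0.12202334  0.1146632 ] angle 0.03709073422082306
```

Call:
{"name": "step_arm", "arguments": {
  "rows": [
    [0, 0, 0, 0, 0, 0],
    [0, 0, 0, 0, 0, 0],
    [0, 0, 0, 0, 0, 0],
    [0, 0, 0.04, 0, 0, 0],
    [0, 0, 0.05, 0, 0, 0],
    [0, 0, 0, 0, 0, 0],
    [0, 0, 0, 0, 0, 0]
  ],
  "jaw": 0.06
}}

```text
time: 5.65
position: [0.4725, -0.218, 0.3687]
tool_rot: [0.998, -0.062, -0.001, -0.0]
ft_force: [0.2, 0.8, -0.5]
grip_width: 0.0602
grip_force: 0.0
```

```bash
python3 knob.py; python3 -c "
import cv2
a=cv2.imread('pics/k_scene.png')[170:310,80:300];cv2.imwrite('pics/k_crop.png',cv2.resize(a,(800,509),interpolation=cv2.INTER_CUBIC))"
```

```text
[ 0.47245054 -0.21797439  0.36866537] [ 0.16  0.77 -0.5 ] 0.06019883322389017 0.0
wrist 958 [-0.0316698  -0.1227883   0.11380911] angle -0.024262343018168455
scene 138 [-0.03293017 -0.12206916  0.11482346] angle -0.04194082183314365
```

View pics/k_wrist.png

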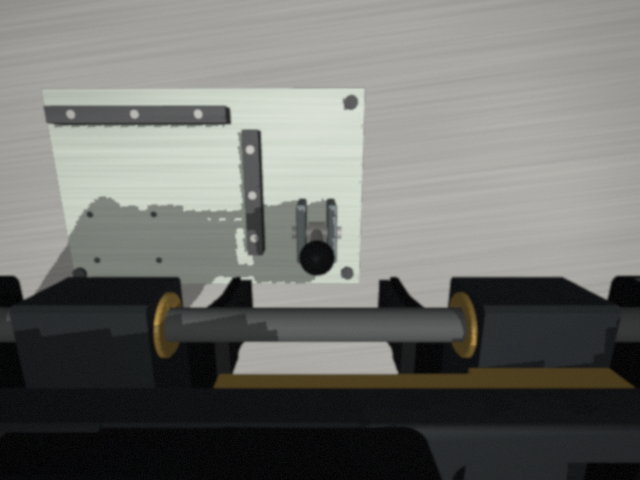

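The wrist view now shows the knob at (317,257), standing above the cheeks (317,225). I'll measure it against the cheeks and fence in the same pictures so the pose noise cancels.

```bash
cat > lev.py <<'E'
from h import *
from scipy.optimize import least_squares
o0=np.array([.5179,-.1006]);th=-.1222;A=np.array([[np.cos(th),-np.sin(th)],[np.sin(th),np.cos(th)]])
res={"wrist":[],"top":[],"scene":[]}
for n in ["wrist"]*5+["top"]*3+["scene"]*3:
    o=get_obs(); c=camera(n); P=cloud(c,wristT(o)@np.asarray(c["mount"]) if n=="wrist" else None)
    J=(P[...,:2]-o0)@A; z=P[...,2]
    m=(np.hypot(J[...,0]+.03,J[...,1]+.123)<.03)&(z>.1)&(z<.135)&(c["pixels"].max(-1)<70)
    if n=="wrist": m[275:]=0
    q=np.c_[J[m],z[m]]
    if len(q)<20: print(n,"none",len(q)); continue
    s=least_squares(lambda p:np.linalg.norm(q-p,axis=1)-.012,[-.03,-.123,.115],loss="soft_l1",f_scale=.001).x
    f=J[(z>.024)&(z<.037)&(abs(J[...,0]-.067)<.016)&(J[...,1]>-.04)&(J[...,1]<.09)][:,0]
    lo,hi=np.percentile(f,[4,96])
    g=J[(z>.046)&(z<.063)&(abs(J[...,0]+.03)<.04)&(abs(abs(J[...,1]+.123)-.013)<.006)][:,0]
    a,b=np.percentile(g,[3,97])
    res[n].append([s[0],s[2],lo,hi,a,b])
for n,r in res.items():
    if r:
        r=np.mean(r,0); fx=(r[2]+r[3])/2-.067
        print(n,r.round(4),"fence err",round(fx,4),"angle via fence",(r[0]-fx+.03)/.07,"via cheeks",(r[0]-(r[4]+r[5])/2)/.07)
E
python3 lev.py
```

```text
top none 0
top none 0
top none 0
wrist [-0.0316  0.1138  0.0604  0.0736 -0.0482 -0.0055] fence err -0.0 angle via fence -0.023305198654723375 via cheeks -0.06815877155245724
scene [-0.033   0.1155  0.0598  0.0737 -0.0507 -0.0059] fence err -0.0003 angle via fence -0.039378943411538504 via cheeks -0.06779877155145175
```

Call:
{"name": "step_arm", "arguments": {
  "rows": [
    [0, 0, -0.045, 0, 0, 0],
    [0, 0, -0.045, 0, 0, 0],
    [0, 0, 0, 0, 0, 0]
  ]
}}

```text
time: 6.72
position: [0.4719, -0.2177, 0.2765]
tool_rot: [0.998, -0.062, -0.003, -0.002]
ft_force: [-0.3, 0.4, 0.8]
grip_width: 0.06
grip_force: 0.0
```

Call:
{"name": "step_arm", "arguments": {
  "rows": [
    [0, 0, 0, 0, 0, 0],
    [0, 0, 0, 0, 0, 0],
    [0, 0, 0, 0, 0, 0],
    [0, 0, 0, 0, 0, 0],
    [0, 0, 0, 0, 0, 0],
    [0, 0, 0, 0, 0, 0],
    [0.0013, -0.0002, 0, 0, 0, 0],
    [0.0013, -0.0002, 0, 0, 0, 0],
    [0, 0, 0, 0, 0, 0],
    [0, 0, 0, 0, 0, 0]
  ],
  "jaw": 0.0,
  "squeeze": 20
}}

```text
time: 7.98
position: [0.4755, -0.219, 0.2796]
tool_rot: [0.998, -0.062, 0.0, 0.0]
ft_force: [-2.7, -0.7, 6.6]
grip_width: 0.0227
grip_force: 20.0
```

Call:
{"name": "step_arm", "arguments": {
  "rows": [
    [0, 0, 0, 0, 0, 0],
    [0, 0, 0, 0, 0, 0],
    [0, 0, 0, 0, 0, 0],
    [0, 0, 0.04, 0, 0, 0],
    [0, 0, 0.05, 0, 0, 0],
    [0, 0, 0, 0, 0, 0],
    [0, 0, 0, 0, 0, 0]
  ],
  "jaw": 0.06
}}

```text
time: 8.85
position: [0.4752, -0.2185, 0.3687]
tool_rot: [0.998, -0.062, -0.0, -0.0]
ft_force: [-0.2, 0.1, -1.1]
grip_width: 0.0599
grip_force: 0.0
```

```bash
python3 lev.py
```

```text
top none 0
top none 0
top none 0
wrist [-0.0293  0.1138  0.0604  0.0735 -0.0496 -0.0055] fence err -0.0 angle via fence 0.010942670659199598 via cheeks -0.024902263368727626
scene [-0.0306  0.1154  0.0597  0.0738 -0.0513 -0.0058] fence err -0.0003 angle via fence -0.0044026853332083645 via cheeks -0.028660646596409343
```

Call:
{"name": "step_arm", "arguments": {
  "rows": [
    [-0.001, 0.0433, 0, 0, 0, 10.15],
    [-0.001, 0.0433, 0, 0, 0, 10.15],
    [-0.001, 0.0433, 0, 0, 0, 10.15],
    [-0.001, 0.0433, 0, 0, 0, 10.15],
    [-0.001, 0.0433, 0, 0, 0, 10.15],
    [-0.001, 0.0433, 0, 0, 0, 10.15],
    [-0.001, 0.0433, 0, 0, 0, 10.15],
    [-0.001, 0.0433, 0, 0, 0, 10.15],
    [-0.001, 0.0433, 0, 0, 0, 10.15],
    [-0.001, 0.0433, 0, 0, 0, 10.15],
    [-0.001, 0.0433, 0, 0, 0, 10.15],
    [-0.002, 0.0433, 0, 0, 0, 10.15]
  ]
}}

```text
time: 10.9
position: [0.4624, 0.3023, 0.3691]
tool_rot: [0.537, 0.844, 0.0, 0.0]
ft_force: [0.2, -0.4, 0.2]
grip_width: 0.0602
grip_force: 0.0
```

Call:
{"name": "step_arm", "arguments": {
  "rows": [
    [0, 0, 0, 0, 0, 10.15],
    [0, 0, 0, 0, 0, 10.15],
    [0, 0, 0, 0, 0, 10.15],
    [0, 0, 0, 0, 0, 10.15],
    [0, 0, 0, 0, 0, 0],
    [0, 0, 0, 0, 0, 0]
  ]
}}

```text
time: 11.65
position: [0.4625, 0.3007, 0.3691]
tool_rot: [0.215, 0.977, 0.0, 0.0]
ft_force: [-0.3, 0.1, -0.1]
grip_width: 0.0599
grip_force: 0.0
```

```bash
cat > blk.py <<'E'
from fit import *
o=get_obs(); M=R.from_quat(o["tool_rot"]).as_matrix(); print(o["position"],np.degrees(np.arctan2(M[1,1],M[0,1])),M[:,2],o["q"])
c=camera("wrist"); P=cloud(c,wristT(o)@np.asarray(c["mount"])); cv2.imwrite("pics/b_wrist.png",c["pixels"])
z=P[...,2]; near=(np.hypot(P[...,0]-.462,P[...,1]-.3015)<.055); near[290:]=0
for nm,a,b,w,h in [("foot",.016,.031,.064,.048),("tongue",.05,.068,.044,.016)]:
    q=P[near&(z>a)&(z<b)]; f=edge_fit(q[:,:2],w,h,[.462,.3015,-.43]); print(nm,len(q),f.x,np.degrees(f.x[2]),f.fun,cv2.minAreaRect(q[:,:2].astype(np.float32)),np.median(q[:,2]))
E
python3 blk.py
```

```text
[0.46252381 0.30074173 0.3690643 ] 65.13291374809266 [ 6.86092873e-05  3.75042767e-05 -9.99999997e-01] [ 3.73948133e-01  4.75337216e-01  1.65527356e+00  1.16248906e-05
  1.01090431e+00 -7.62841836e-01]
foot 2525 [ 0.46020841  0.30203616 -0.42876227] -24.566268381318753 942.0645063902923 ((0.46123042702674866, 0.3015364110469818), (0.04799957200884819, 0.06422595679759979), 65.21923828125) 0.023026534500884988
tongue 1056 [ 0.46091992  0.30183682 -0.43554096] -24.95465908499692 85.84453989670058 ((0.4609045386314392, 0.3019094169139862), (0.015795927494764328, 0.04355503246188164), 64.92479705810547) 0.05891932572410369
```

View pics/b_wrist.png

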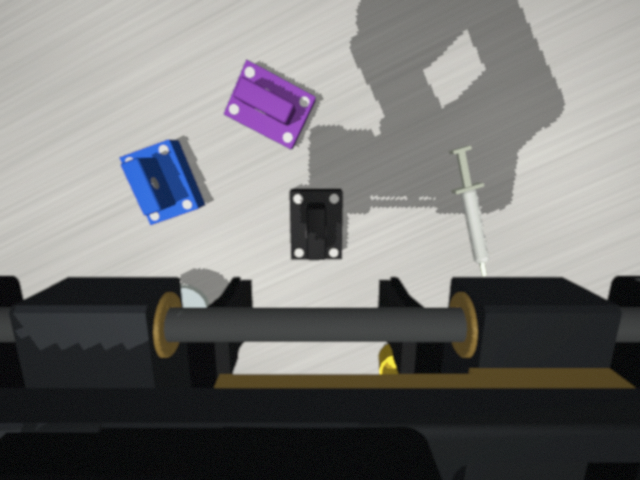

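The black block is at (316,224), square between the fingers. The purple block (270,103) and blue block (161,181) are well clear.

Call:
{"name": "step_arm", "arguments": {
  "rows": [
    [-0.0015, 0.0008, -0.05, 0, 0, 0],
    [0, 0, -0.05, 0, 0, 0],
    [0, 0, -0.035, 0, 0, 0],
    [0, 0, -0.024, 0, 0, 0],
    [0, 0, 0, 0, 0, 0],
    [0, 0, 0, 0, 0, 0]
  ],
  "jaw": 0.045
}}

```text
time: 12.45
position: [0.4612, 0.3016, 0.2104]
tool_rot: [0.214, 0.977, 0.0, 0.0]
ft_force: [0.3, 0.2, -0.1]
grip_width: 0.0449
grip_force: 0.0
```

Call:
{"name": "step_arm", "arguments": {
  "rows": [
    [0, 0, 0, 0, 0, 0],
    [0, 0, 0, 0, 0, 0],
    [0, 0, 0, 0, 0, 0],
    [0, 0, 0, 0, 0, 0],
    [0, 0, 0, 0, 0, 0],
    [0, 0, 0, 0, 0, 0]
  ],
  "jaw": 0.0,
  "squeeze": 45
}}

```text
time: 13.2
position: [0.4611, 0.3016, 0.2103]
tool_rot: [0.214, 0.977, 0.0, 0.0]
ft_force: [-0.3, -0.2, 3.5]
grip_width: 0.0157
grip_force: 45.0
```

Call:
{"name": "step_arm", "arguments": {
  "rows": [
    [0, 0, 0.05, 0, 0, 0],
    [0, 0, 0.05, 0, 0, 0],
    [0.0076, -0.0418, 0, 0, 0, -7.22],
    [0.0076, -0.0418, 0, 0, 0, -7.22],
    [0.0076, -0.0418, 0, 0, 0, -7.22],
    [0.0076, -0.0418, 0, 0, 0, -7.22],
    [0.0076, -0.0418, 0, 0, 0, -7.22],
    [0.0076, -0.0418, 0, 0, 0, -7.22],
    [0.0076, -0.0418, 0, 0, 0, -7.22],
    [0.0076, -0.0418, 0, 0, 0, -7.22],
    [0.0076, -0.0418, 0, 0, 0, -7.22],
    [0.0076, -0.0418, 0, 0, 0, -7.22]
  ]
}}

```text
time: 14.7
position: [0.5368, -0.1178, 0.3094]
tool_rot: [0.75, 0.662, -0.0, -0.001]
ft_force: [-0.1, 0.2, -1.8]
grip_width: 0.016
grip_force: 45.0
```

Call:
{"name": "step_arm", "arguments": {
  "rows": [
    [0, 0, 0, 0, 0, 0],
    [0, 0, -0.04, 0, 0, 0],
    [0, 0, -0.03, 0, 0, 0],
    [0, 0, -0.01, 0, 0, 0],
    [0, 0, 0, 0, 0, 0],
    [0, 0, 0, 0, 0, 0]
  ]
}}

```text
time: 15.45
position: [0.5375, -0.1163, 0.231]
tool_rot: [0.748, 0.663, 0.0, 0.001]
ft_force: [0.6, -0.8, -0.9]
grip_width: 0.0157
grip_force: 45.0
```

```bash
cat > st.py <<'E'
from h import *
o0=np.array([.5179,-.1006]);th=-.1222;A=np.array([[np.cos(th),-np.sin(th)],[np.sin(th),np.cos(th)]])
o=get_obs(); M=R.from_quat(o["tool_rot"]).as_matrix()
print("jig xy",((o["position"][:2]-o0)@A).round(4),"z",o["position"][2].round(4),"yaw",np.degrees(np.arctan2(M[1,1],M[0,1])).round(2),"tilt",M[:2,2].round(4),"F jig",(o["ft_force"][:2]@A).round(1),o["ft_force"][2].round(1),"M",o["moment"].round(2),"grip",o["grip_width"].round(4),o["grip_force"].round(1))
E
python3 st.py; python3 - <<'E'
from h import *
c=camera("wrist"); cv2.imwrite("pics/s_wrist.png",c["pixels"])
E
```

```text
Traceback (most recent call last):
  File "st.py", line 4, in <module>
    print("jig xy",((o["position"][:2]-o0)@A).round(4),"z",o["position"][2].round(4),"yaw",np.degrees(np.arctan2(M[1,1],M[0,1])).round(2),"tilt",M[:2,2].round(4),"F jig",(o["ft_force"][:2]@A).round(1),o["ft_force"][2].round(1),"M",o["moment"].round(2),"grip",o["grip_width"].round(4),o["grip_force"].round(1))
                                                                                                                                                                                                                                                                   ^^^^^^^^^^^^^^^^^^^^^
AttributeError: 'float' object has no attribute 'round'
```

View pics/s_wrist.png

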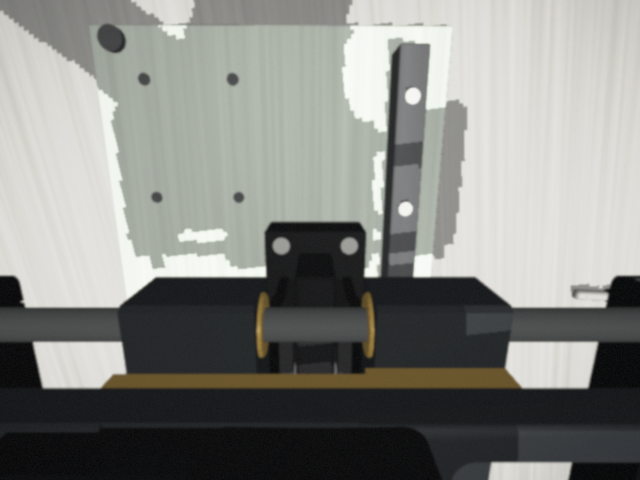

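The block is held square at (315,265), and the long fence on the right (400,160) runs parallel to its side. Next I lower it to the plate.

```bash
sed -i 's/o\["grip_width"\].round(4),o\["grip_force"\].round(1)/round(float(o["grip_width"]),4),o["grip_force"]/' st.py; python3 st.py
```

```text
jig xy [ 0.0214 -0.0133] z 0.2312 yaw -6.9 tilt [ 0.0022 -0.0009] F jig [ 0.3 -0. ] -1.3 M [ 0.01 -0.09  0.02] grip 0.0156 44.99953947030008
```

Call:
{"name": "step_arm", "arguments": {
  "rows": [
    [0, 0, -0.008, 0, 0, 0],
    [0, 0, -0.002, 0, 0, 0],
    [0, 0, -0.001, 0, 0, 0],
    [0, 0, 0, 0, 0, 0],
    [0, 0, 0, 0, 0, 0]
  ]
}}

```text
time: 16.12
position: [0.5369, -0.1164, 0.2203]
tool_rot: [0.748, 0.663, 0.0, 0.0]
ft_force: [-2.4, 0.8, 8.2]
grip_width: 0.0156
grip_force: 45.0
```

```bash
python3 st.py
```

```text
jig xy [ 0.0208 -0.0134] z 0.2203 yaw -6.92 tilt [ 0.0003 -0.0002] F jig [-2.5  0.5] 8.2 M [0.09 0.26 0.03] grip 0.0156 44.99959082342684
```

Call:
{"name": "step_arm", "arguments": {
  "rows": [
    [0.005, -0.0006, 0, 0, 0, 0],
    [0.005, -0.0006, 0, 0, 0, 0],
    [0.003, -0.0004, 0, 0, 0, 0],
    [0.002, -0.0003, 0, 0, 0, 0],
    [0.0015, -0.0002, 0, 0, 0, 0],
    [0, 0, 0, 0, 0, 0],
    [0, 0, 0, 0, 0, 0]
  ]
}}

```text
time: 17.0
position: [0.5522, -0.1184, 0.2204]
tool_rot: [0.748, 0.663, -0.001, -0.001]
ft_force: [-5.7, -0.5, 10.2]
grip_width: 0.0156
grip_force: 45.0
```

```bash
python3 st.py
```

```text
jig xy [ 0.0362 -0.0135] z 0.2204 yaw -6.9 tilt [-0.0036  0.0005] F jig [-5.6 -1.2] 10.2 M [-0.09  0.77 -0.1 ] grip 0.0156 45.00989444553852
```

Call:
{"name": "step_arm", "arguments": {
  "rows": [
    [0.001, -0.0001, 0, 0, 0, 0],
    [0, 0, 0, 0, 0, 0]
  ]
}}

```text
time: 17.25
position: [0.5526, -0.1185, 0.2204]
tool_rot: [0.748, 0.663, -0.002, -0.002]
ft_force: [-7.9, -1.1, 12.1]
grip_width: 0.0156
grip_force: 45.0
```

Call:
{"name": "step_arm", "arguments": {
  "rows": [
    [-0.0006, -0.005, 0, 0, 0, 0],
    [-0.0006, -0.005, 0, 0, 0, 0],
    [-0.0003, -0.0025, 0, 0, 0, 0],
    [-0.0002, -0.0015, 0, 0, 0, 0],
    [-0.0001, -0.001, 0, 0, 0, 0],
    [0, 0, 0, 0, 0, 0],
    [0, 0, 0, 0, 0, 0]
  ]
}}

```text
time: 18.12
position: [0.5509, -0.132, 0.2204]
tool_rot: [0.749, 0.663, -0.001, -0.003]
ft_force: [-4.8, 6.2, 13.9]
grip_width: 0.0161
grip_force: 45.0
```

```bash
python3 st.py
```

```text
jig xy [ 0.0366 -0.0272] z 0.2204 yaw -6.92 tilt [-0.0053  0.0035] F jig [-5.5  5.6] 13.9 M [0.79 0.75 0.02] grip 0.0161 45.008206218481064
```

Call:
{"name": "step_arm", "arguments": {
  "rows": [
    [0.0009, -0.0011, 0, 0, 0, 0],
    [0.0009, -0.0011, 0, 0, 0, 0],
    [0, 0, 0, 0, 0, 0],
    [0, 0, 0, 0, 0, 0]
  ]
}}

```text
time: 18.62
position: [0.5516, -0.1333, 0.2205]
tool_rot: [0.748, 0.663, -0.002, -0.005]
ft_force: [-7.5, 6.8, 17.3]
grip_width: 0.0157
grip_force: 45.0
```

```bash
python3 st.py
```

```text
jig xy [ 0.0375 -0.0284] z 0.2205 yaw -6.91 tilt [-0.0092  0.0058] F jig [-8.3  5.8] 17.3 M [1.16 1.22 0.01] grip 0.0157 45.010874876752496
```

Call:
{"name": "step_arm", "arguments": {
  "rows": [
    [0, 0, 0.0005, -0.2, -0.3, 0],
    [0, 0, 0, -0.2, -0.3, 0],
    [0, 0, 0, 0, 0, 0],
    [0, 0, 0, 0, 0, 0]
  ]
}}

```text
time: 19.12
position: [0.5504, -0.1328, 0.2204]
tool_rot: [0.748, 0.663, -0.001, -0.001]
ft_force: [-10.7, 8.6, 16.5]
grip_width: 0.0154
grip_force: 45.0
```

```bash
echo 'g=o["position"]+M[:,2]*.164; print("grasp jig",((g[:2]-o0)@A).round(4),g[2].round(4))'>>st.py; python3 st.py
```

```text
jig xy [ 0.0362 -0.028 ] z 0.2204 yaw -6.92 tilt [-0.0031  0.0007] F jig [-11.6   7.3] 16.5 M [1.41 1.64 0.01] grip 0.0154 45.000802064314485
grasp jig [ 0.0357 -0.028 ] 0.0564
```

Call:
{"name": "step_arm", "arguments": {
  "rows": [
    [0.0003, -0.0011, 0.0003, -0.2, -0.2, 0],
    [0.0003, -0.0011, 0.0002, -0.2, -0.15, 0],
    [0, 0, 0, 0, 0, 0],
    [0, 0, 0, 0, 0, 0]
  ],
  "squeeze": 58
}}

```text
time: 19.62
position: [0.55, -0.1327, 0.2203]
tool_rot: [0.749, 0.663, -0.001, 0.0]
ft_force: [-9.0, 15.6, 17.1]
grip_width: 0.016
grip_force: 58.0
```

```bash
python3 st.py
```

```text
jig xy [ 0.0358 -0.028 ] z 0.2203 yaw -6.99 tilt [-0.001 -0.001] F jig [-10.9  14.4] 17.1 M [2.78 1.63 0.05] grip 0.016 58.000430865213275
grasp jig [ 0.0356 -0.0282] 0.0563
```

Call:
{"name": "step_arm", "arguments": {
  "rows": [
    [0.0008, -0.0001, 0.0003, 0, -0.2, 0],
    [0.0008, -0.0001, 0.0002, 0, -0.1, 0],
    [0, 0, 0, 0, 0, 0],
    [0, 0, 0, 0, 0, 0],
    [0, 0, 0, 0, 0, 0]
  ]
}}

```text
time: 20.25
position: [0.5501, -0.1328, 0.2203]
tool_rot: [0.749, 0.663, -0.0, -0.0]
ft_force: [-13.1, 14.2, 17.6]
grip_width: 0.0154
grip_force: 58.0
```

```bash
python3 st.py; python3 st.py; python3 - <<'E'
from h import *
c=camera("scene"); a=c["pixels"]
cv2.imwrite("pics/fin_s.png",cv2.resize(a[160:330,90:317],(800,600),interpolation=cv2.INTER_CUBIC))
o=get_obs(); c=camera("wrist"); cv2.imwrite("pics/fin_w.png",c["pixels"])
o0=np.array([.5179,-.1006]);th=-.1222;A=np.array([[np.cos(th),-np.sin(th)],[np.sin(th),np.cos(th)]])
P=cloud(c,wristT(o)@np.asarray(c["mount"]));P[285:]=0
J=(P[...,:2]-o0)@A;z=P[...,2]
q=(z>.027)&(z<.042)&(J[...,0]>.008)&(J[...,0]<.0595)&(J[...,1]<.02)&(J[...,1]>-.05)
k=np.c_[J[q],z[q]]; print("foot top",len(k),np.percentile(k,[2,50,98],axis=0).round(4).tolist()); 
B=np.c_[k[:,:2],np.ones(len(k))]; print("plane",np.linalg.lstsq(B,k[:,2],rcond=None)[0])
f=J[(z>.024)&(z<.036)&(J[...,0]>.055)&(J[...,0]<.085)&(J[...,1]>.02)]; print("fence",np.percentile(f,[2,98],axis=0))
E
```

```text
jig xy [ 0.0358 -0.0281] z 0.2203 yaw -6.95 tilt [-0.0011 -0.    ] F jig [-14.8  12.4] 17.6 M [2.41 2.32 0.05] grip 0.0154 57.99984312616289
grasp jig [ 0.0357 -0.0281] 0.0563
jig xy [ 0.0358 -0.0281] z 0.2203 yaw -6.95 tilt [-0.0011 -0.    ] F jig [-14.8  12.4] 17.6 M [2.41 2.32 0.05] grip 0.0154 57.99984312616289
grasp jig [ 0.0357 -0.0281] 0.0563
foot top 4489 [[0.0125, -0.0209, 0.0289], [0.0354, -0.0054, 0.0331], [0.0586, 0.004, 0.04]]
plane [-0.00059563 -0.06594926  0.03283738]
fence [[0.0595497  0.02205926]
 [0.07311604 0.09874403]]
```

View pics/fin_w.png

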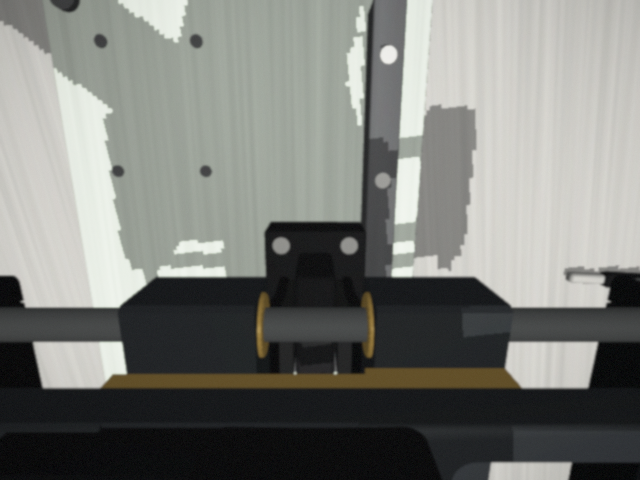

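View pics/fin_s.png

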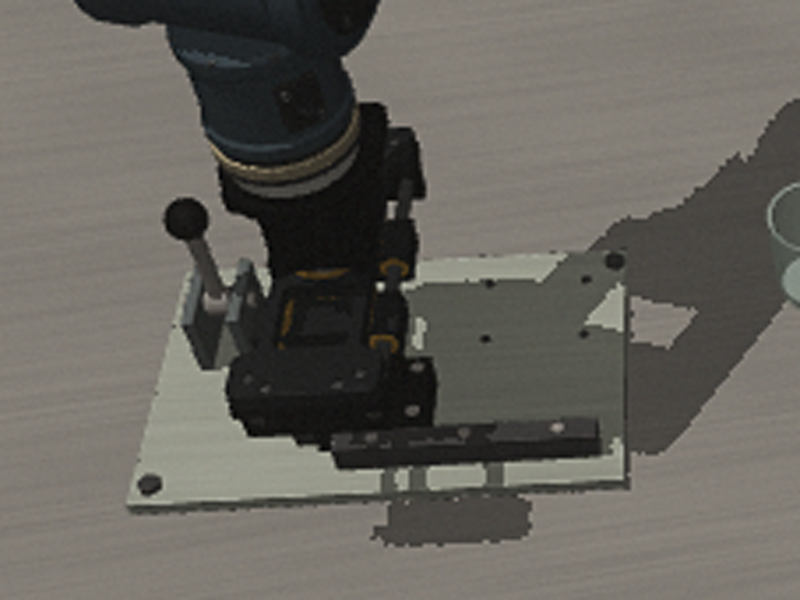

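The block's side meets the fence at (365,250), the lever stands upright, and the foot edges are at jig x 0.0595 and y 0.004, as expected. One more check that the block lies flat.

```bash
python3 - <<'E'
from h import *
o0=np.array([.5179,-.1006]);th=-.1222;A=np.array([[np.cos(th),-np.sin(th)],[np.sin(th),np.cos(th)]])
K=[]
for _ in range(4):
    o=get_obs(); c=camera("wrist"); P=cloud(c,wristT(o)@np.asarray(c["mount"]));P[285:]=0
    J=(P[...,:2]-o0)@A;z=P[...,2]
    q=(z>.028)&(z<.038)&(abs(J[...,0]-.036)<.022)&(abs(J[...,0]-.036)>.012)&(J[...,1]<.002)&(J[...,1]>-.012)
    K.append(np.c_[J[q],z[q]])
k=np.concatenate(K)
for a in np.arange(-.012,.002,.002):
    s=(k[:,1]>=a)&(k[:,1]<a+.002); L=s&(k[:,0]<.036); H=s&(k[:,0]>.036); print(round(a,3),L.sum(),np.median(k[L,2]).round(4),H.sum(),np.median(k[H,2]).round(4))
E
python3 st.py
```

```text
-0.012 339 0.033 347 0.033
-0.01 343 0.0331 339 0.0331
-0.008 314 0.0331 316 0.0332
-0.006 339 0.0335 338 0.0335
-0.004 350 0.0335 349 0.0335
-0.002 353 0.0335 362 0.0335
0.0 360 0.0331 365 0.0332
jig xy [ 0.0359 -0.0281] z 0.2203 yaw -6.95 tilt [-0.0011 -0.    ] F jig [-15.5  12.4] 17.8 M [ 2.42  2.28 -0.06] grip 0.0158 57.999702505767345
grasp jig [ 0.0357 -0.0281] 0.0563
```

Flat, seated, with about 15 N on the long fence, 12 N on the short fence and 18 N down. Handing in.

```bash
python3 -c "
from rig import hand_in
print(hand_in())"
```

```text
the job is handed in; nothing more can be done
None
```

The job is handed in at about 21 s of the 64 s allowed: the lever is upright (within about 0.01 rad), and the black hinge block is held flat in the corner, pressed at about 15 N on the long fence side, 12 N on the short fence side and 18 N down; no bystander was touched.

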